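Clamp the biscuit packet in the stamping jig

ROBOT

A 7-joint arm with a two-finger parallel gripper is mounted at the origin on a cart in front of the work surface, level with it; the furniture and walls round the work are solid. World frame = base frame: x ahead of the robot, y to its left, z up, the work surface at z = 0. Lengths are in m, angles in rad, forces in N, time in s.
With the tool pointing down it reaches from about 0.425 to 0.875 m from the base axis. Payload 4.7 kg.
Tool frame: the origin (TCP) lies at the very end of the fingers, on their centre line; the grasp point (between the pads) lies 19 mm behind it; z points along the fingers, y is the line along which they close (so a half turn about z gives the same grasp; the last joint's range is limited). The gripper opens to 87 mm and grips with 3 to 60 N. Pads are 19 mm wide; open, the fingers measure 117 mm over their backs; the gripper's body (75 mm by 190 mm) begins 51 mm behind the grasp point.
Start: joints at [0.014, 0.321, -0.07, 1.45, 0.023, 1.371, -0.057], TCP at [0.65, -0, 0.223] pointing down, gripper open.
Joint ranges: [-2.86, 2.86], [-0.3, 2.09], [-1.38, 1.24], [0.06, 2.45], [-1.56, 4.7], [0.09, 2.05], [-2.69, 2.69]. Speed limits (rad/s): [2.57, 2.57, 3.14, 3.14, 3.14, 3.14, 3.14].

INTERFACE

Orientations are given as a rotation vector (axis times angle).
In Python, from bench import ctrl, vision gives the robot as it stands.
- The arm moves only by the tool jog_arm, never from a script. Its argument "increments" is a list of rows, each an object of numbers: "tx", "ty", "tz": the shift along the tool's x, y, z in mm; "wx", "wy", "wz": the turn, a rotation vector about the tool's x, y, z in rad; "gripper": the opening, from 0 (shut) to 1 (fully open). In form: [{"tx": .., "ty": .., "tz": .., "wx": .., "wy": .., "wz": .., "gripper": ..}, ...]. A call has exactly 5 rows; each row is the pose to reach, as a shift and turn from the pose commanded when the call began, along the tool's axes at that moment; what a row does not reach only later rows make up. A row lasts 1/12 s, in which the tool goes at most 41.7 mm and 7.16 degrees, less where a joint would pass 70% of its speed; a pose out of reach is approached as far as the arm can. A call with a gripper value outside its range is refused whole. The fingers move at their own pace and stop on an object; "grip_force" is the grip in N (left out, the last holds). Time passes only in rows, so rows that repeat a pose let the fingers close, or fill a call up. It gives the time, the measured TCP pose, the force, the opening and the grip force at its end, in the units of the state.
- ctrl.get_state(): the state, without advancing time (a new reading comes with each control period).
- vision.get_image(name): name is "scene" or "side" or "wrist"; returns a dict with "color" (480x640x3 uint8, blue, green, red), "fx", "fy", "cx", "cy" (pixels), "extrinsics" (4x4, takes a point from world to camera coordinates). Camera axes: x right, y down, z forward; pixel columns grow to the right and rows downward; lengths in m; the calibration is good to about 2 mm. A picture is of the moment at which its call begins. There is no depth.
- ctrl.close_job(): hands the job in; it is judged then, once.
Trained networks look in the newest picture that a camera, given by its name, has taken for a name from the list of things; names that differ only in an ending like _2 or _b are one class to them, and where a whole thing is asked for, a point or a joint stands for the part that bears it (a point fixed in the world has none). Each returns a list of dicts, best first, with "conf" (0 to 1); they miss things now and then, are a little off and sometimes report something else, mostly with a low value. They report only what shows in the picture. A call takes as long as a camera call. They do not tell look-alikes from the thing itself.
- vision.spot_in(camera, thing): "bbox" ([left, top, right, bottom] in pixels, round what is visible of it).
The state is a dict: "time": time; "joint_positions": joint angles; "qd": joint speeds; "joint_torque": joint torques, N m; "position": TCP position; "tool_rot": TCP orientation; "ft_force": force on the tool from outside, world axes, zero at the start; "torque": the same for the moment, N m; "grip_width": opening from 0.0 (shut) to 1.0 (fully open); "grip_force": force on a finger pad.
Only numpy, scipy, OpenCV 4.12 (cv2) and the standard library are available. Lean on these libraries where they do the work, as an engineer would, in place of code of your own. Each camera call takes 0.05 s, during which the arm holds its last target. There are 200 camera calls.

TASK

Get the biscuit packet ready for date stamping: with the closed fingertips push the jig's black knob along the long leg of its L-shaped slot, so that the pusher drives the packet up against the end stop, then round the corner and push it fully home at the end of the short leg. Only push the knob, gently and without gripping it; do not touch or lift the packet, and leave the stamp, ink pad and pen where they are.

Things in the scene. Friction and masses are not known exactly. Their poses are not given: they have to be found in the camera images.
- packet_jig: Fixed jig: white base 223 x 257 mm, top at z = 12 mm, origin at table height. Its x is the way the pusher travels, roughly away from the robot; y to the left of that, z up. Left part (y -20 to +125 mm): open channel for the packet, guides up to 28 mm high, end stop 34 mm high, its face at x = +95 mm. Nothing on the jig but the knob stands higher than 44 mm.
- slot_corner (a point): Corner of the 13 mm wide L-shaped slot (on its centre lines) at the top of the flat aluminium gate plate, 42 mm above the table, on the jig's right: plate x -75 to +75, y -112 to -27 mm in the jig's frame, corner at (+40, -50). The long leg comes to it from 90 mm nearer in the jig's -x.
- slot_end (a point): Where the knob's centre line stands at the end of the short leg, at the plate's top: 36 mm from the corner in the jig's -y (to the right).
- knob_mid (a point): Centre of the black upright cylindrical knob, 22 mm diameter, that stands on the pin in the slot: 69 mm above the table. The knob reaches from 48 to 88 mm above the table; its lower 6 mm and top 4 mm taper. It slides only, it can neither turn nor lift. The point moves with the knob.
- pusher (a joint): Travel of pusher and knob along the long leg, m: 0 at the near end of the slot, 0.090 (up to 0.091) at the corner, the way of the jig's +x. Needs about 3 N with the packet, no spring: it stays where it is left.
- knob (a joint): Travel of the knob along the short leg, m: 0 in the long leg, 0.036 at the end of the short leg, the way of the jig's -y. It can move (more than 1.5 mm) only with the pusher within about 1.5 mm of 0.090. Needs about 1.5 N, no spring.
- packet: Loose clear packet with two biscuits, 88 mm along its x by 135 mm along its y, 13 mm thick, origin at the centre of its underside. It lies flat in the channel ahead of the pusher bar, its x about along the jig's x.
- packet_mid (a point): Centre of the packet, half-way up (6.5 mm above its underside). With the packet against the end stop it is at about x = +50 mm in the jig's frame.
- date_stamp: Loose hand stamp with a turned wooden handle, 26 x 42 mm, 78 mm tall, standing on the table left of the jig; origin at the centre of its underside.
- ink_pad: Loose flat ink pad, 64 x 92 x 16 mm, on the table left of the jig; origin at the centre of its underside.
- pen: Loose marker pen, 135 mm long along its y, 17 mm thick, on the table on the robot's side of the jig; origin at its underside.
Mind the look-alikes: they are no part of the job. What is shaped like the packet but orange or purple is not meant.

How it is judged:
By the outcome, as a careful person would: the job done as asked, in the order asked, and still so for the second after the job is handed in, with the robot touching nothing.
It also fails if it takes over 42 s, if anything falls off the work surface, if the arm or the gripper's body presses on something with over 40 N, if the wrist force passes 120 N, or if a joint passes its speed limit or range.

## Working session

There is one attempt and no reset: what is moved stays moved. The work goes in short steps, Python scripts to look and compute and a tool call to move; the robot and the scene stay as the last step left them, time stands still between calls to the robot, and variables do not carry over. Pictures are saved under pics/ and viewed, at most 10 in all, crops included, and the job is handed in when it is done.

Besides the shell and the picture viewer there is one more tool, called after "Call:" by a JSON object that holds its "name" and its "arguments". jog_arm: Moves the arm, as the interface text tells. Its arguments: {"type":"object","properties":{"increments":{"type":"array"},"grip_force":{"type":"number"}},"required":["increments"]}

```bash
mkdir -p pics; python3 - <<'E'
from bench import ctrl, vision
import cv2, numpy as np, pickle
s=ctrl.get_state(); print(s['time'],s['position'],s['tool_rot'],s['grip_width'],s['ft_force'])
for n in ['scene','side','wrist']:
    im=vision.get_image(n); cv2.imwrite(f'pics/{n}0.png',im['color']); pickle.dump(im,open(f'pics/{n}0.pkl','wb'))
    print(n,im['fx'],im['cx'],np.round(im['extrinsics'],3).tolist())
    for t in ['knob_mid','packet_jig','packet']: print(t,[(np.round(d['bbox']).tolist(),round(d['conf'],2)) for d in vision.spot_in(n,t)[:3]])
E
```

```text
0.0 [ 6.49435377e-01 -6.59719426e-05  2.21460809e-01] [-2.2204564  -2.2205888   0.00226155] 1.0026501191595592 [ 0.26662386 -0.06667345 -0.2060771 ]
scene 518.3554038502888 308.39641045008267 [[-0.655, -0.755, -0.007, 0.48], [-0.443, 0.392, -0.806, 0.271], [0.612, -0.525, -0.591, 0.602], [0.0, 0.0, 0.0, 1.0]]
knob_mid [([426.0, 199.0, 443.0, 220.0], 0.53)]
packet_jig [([309.0, 183.0, 488.0, 300.0], 0.88)]
packet [([164.0, 208.0, 241.0, 246.0], 0.91), ([266.0, 379.0, 368.0, 431.0], 0.89), ([339.0, 223.0, 419.0, 266.0], 0.58)]
side 481.3885784657875 333.4199106458494 [[-0.996, -0.091, -0.007, 0.61], [-0.045, 0.553, -0.832, 0.044], [0.08, -0.828, -0.554, 0.925], [0.0, 0.0, 0.0, 1.0]]
knob_mid [([377.0, 186.0, 391.0, 205.0], 0.54), ([382.0, 279.0, 421.0, 321.0], 0.51)]
packet_jig [([305.0, 187.0, 421.0, 273.0], 0.67)]
packet [([338.0, 223.0, 382.0, 262.0], 0.96), ([422.0, 330.0, 520.0, 411.0], 0.94), ([380.0, 184.0, 388.0, 210.0], 0.65)]
wrist 394.14531278976125 320.0302647387503 [[1.0, -0.0, -0.0, -0.651], [-0.0, -0.964, 0.265, -0.031], [-0.0, -0.265, -0.964, 0.39], [0.0, 0.0, 0.0, 1.0]]
knob_mid []
packet_jig [([85.0, 130.0, 340.0, 392.0], 0.61)]
packet [([452.0, 0.0, 576.0, 83.0], 0.94), ([175.0, 151.0, 276.0, 294.0], 0.66), ([64.0, 185.0, 95.0, 284.0], 0.26)]
```

View pics/scene0.png

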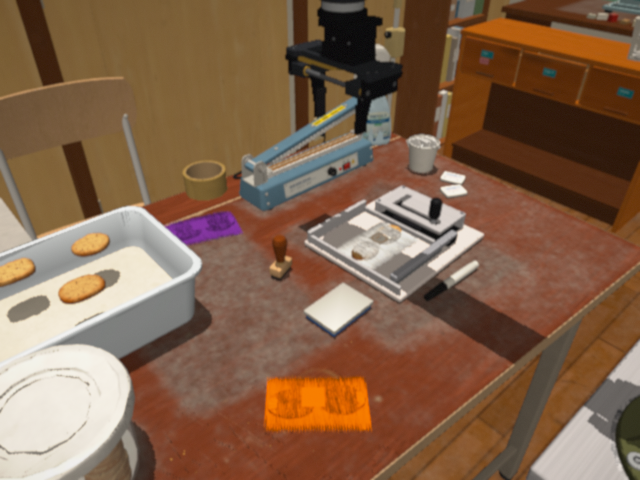

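View pics/side0.png

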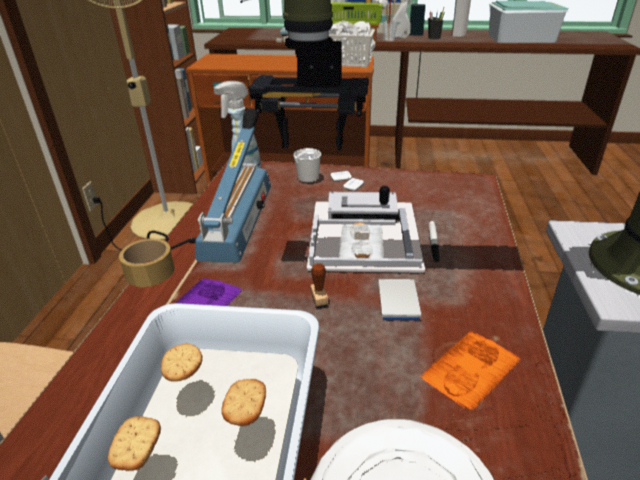

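View pics/wrist0.png

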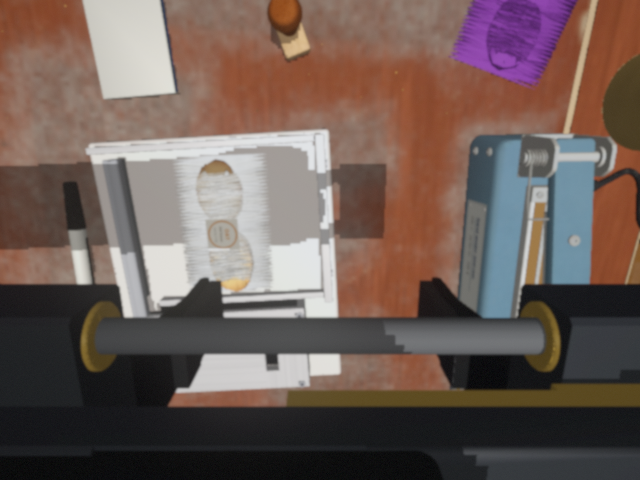

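The three views show the jig ahead of the robot. The knob is at about (435,210) in the scene view and (384,196) in the side view. In the wrist view the jig's base corners are near (90,148) and (328,131). Next I'll zoom in for accurate points.

```bash
cat > h.py <<'E'
import numpy as np, pickle, cv2
from scipy.optimize import least_squares
def proj(im,p):
    q=(im['extrinsics']@np.c_[np.atleast_2d(p),np.ones(len(np.atleast_2d(p)))].T)[:3]
    return np.c_[im['fx']*q[0]/q[2]+im['cx'],im['fy']*q[1]/q[2]+im['cy']]
def tri(obs): # [(im,(u,v))]
    r=least_squares(lambda p:np.concatenate([proj(i,p)[0]-u for i,u in obs]),[.5,0,.05]); return r.x,r.fun
def onplane(im,uv,z):
    r=least_squares(lambda p:proj(im,[p[0],p[1],z])[0]-uv,[.5,0]); return r.x
E
python3 - <<'E'
import cv2,numpy as np
a=cv2.imread('pics/scene0.png')[170:310,300:500]; b=cv2.imread('pics/side0.png')[170:280,295:445]
c=cv2.imread('pics/wrist0.png')[120:400,70:350]
cv2.imwrite('pics/a.png',cv2.resize(a,None,fx=4,fy=4,interpolation=2))
cv2.imwrite('pics/b.png',cv2.resize(b,None,fx=5,fy=5,interpolation=2))
cv2.imwrite('pics/c.png',cv2.resize(c,None,fx=2,fy=2,interpolation=2))
E
```

```text
(no output)
```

View pics/a.png

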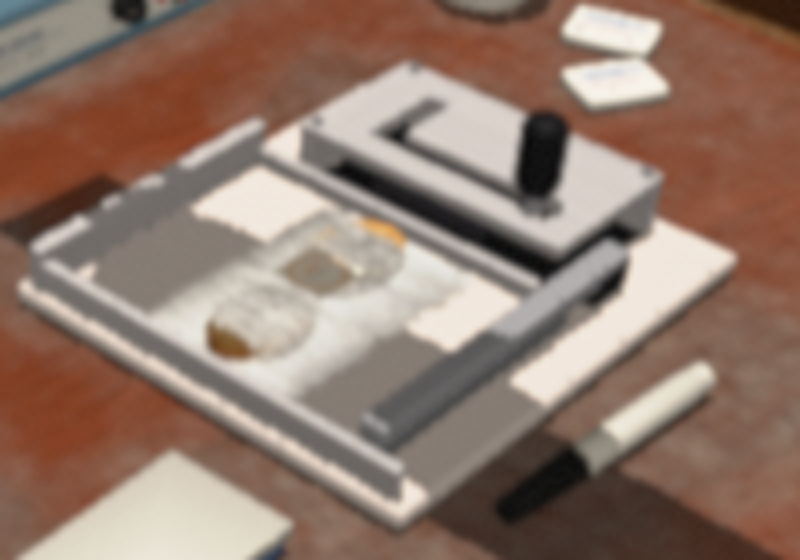

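View pics/b.png

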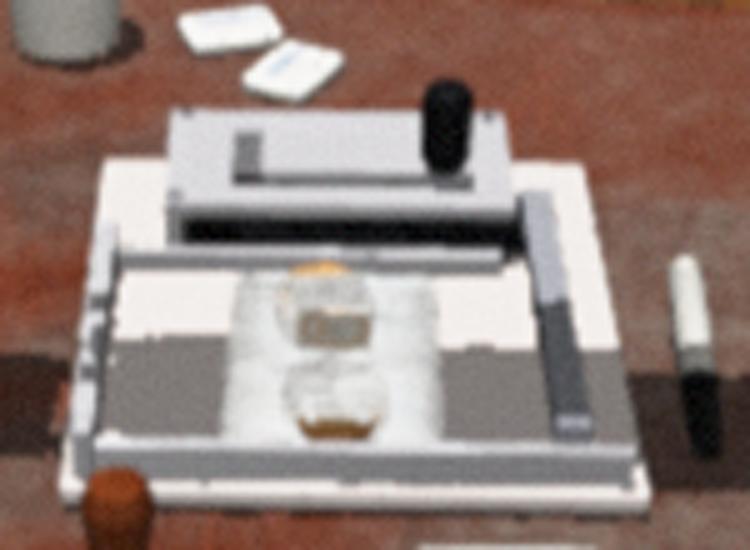

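View pics/c.png

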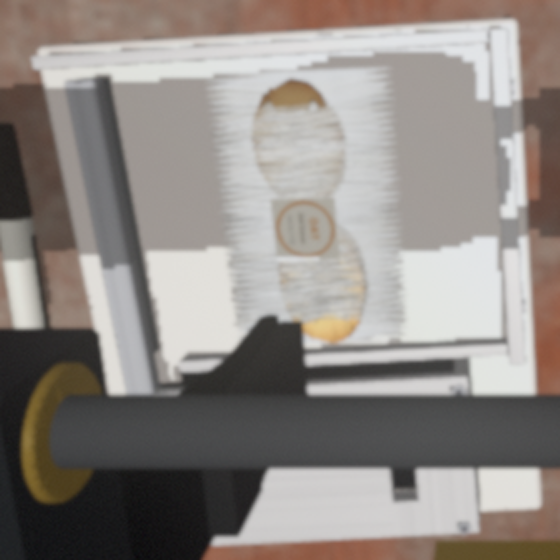

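The crops show the plate's four top corners in both the scene and side views. The knob is near the near end of the long leg: its middle is at (541,156) in crop a and (446,127) in crop b, with a little slot showing behind it. I'll fit the jig pose to these.

```bash
python3 - <<'E'
from h import *
S,D,W=[pickle.load(open(f'pics/{n}0.pkl','rb')) for n in('scene','side','wrist')]
J=np.array([[75,-112,42],[75,-27,42],[-75,-27,42],[-75,-112,42]])/1e3
a=(np.array([[410,63],[303,126],[565,250],[662,178]])+.5)/4-.5+[300,170]
b=(np.array([[172,111],[170,206],[513,209],[504,112]])+.5)/5-.5+[295,170]
ka=(np.array([541,156])+.5)/4-.5+[300,170]; kb=(np.array([446.5,127])+.5)/5-.5+[295,170]
w=(np.array([477,530])+.5)/2-.5+[70,120]
def T(p,P):
    c,s=np.cos(p[2]),np.sin(p[2]); P=np.atleast_2d(P)
    return np.c_[p[0]+c*P[:,0]-s*P[:,1],p[1]+s*P[:,0]+c*P[:,1],P[:,2]]
def f(p):
    k=[[-.05+p[3],-.05,.069]]
    return np.concatenate([(proj(S,T(p,J))-a).ravel(),(proj(D,T(p,J))-b).ravel(),(proj(S,T(p,k))-ka).ravel(),(proj(D,T(p,k))-kb).ravel(),(proj(W,T(p,[J[0]]))-w).ravel()])
r=least_squares(f,[.5,0,0,0],loss='soft_l1'); print(r.x,np.round(f(r.x).reshape(-1,2),1).tolist())
p=r.x
for n,P in dict(knob=[-.05+p[3],-.05,.069],corner=[.04,-.05,.069],end=[.04,-.086,.069]).items(): print(n,T(p,P).round(4))
print('tri knob',tri([(S,ka),(D,kb)]))
pc=lambda q:(np.array(q)+.5)/2-.5+[70,120]
for q in ([38,55],[516,20],[540,508]): print(onplane(W,pc(q),.012))
E
```

```text
[ 0.55661454 -0.06477414  0.06822559  0.0061535 ] [[-0.6, 1.2], [-0.3, 1.1], [-0.2, 1.4], [1.1, 0.7], [-0.5, 0.1], [-1.4, -0.3], [0.8, -0.4], [-0.7, 0.2], [0.4, 0.5], [-0.7, -0.5], [-0.0, 0.7]]
knob [[ 0.5163 -0.1176  0.069 ]]
corner [[ 0.5999 -0.1119  0.069 ]]
end [[ 0.6024 -0.1478  0.069 ]]
tri knob (array([ 0.51516087, -0.1143537 ,  0.07092504]), array([-0.08552777,  0.50410093, -0.13616055, -0.58723887]))
[0.43835771 0.05965009]
[0.6579427  0.07509614]
[ 0.67215209 -0.17834139]
```

Call:
{"name": "jog_arm", "arguments": {"increments": [{"tx": -10, "ty": -15, "tz": 5, "gripper": 0}, {"tx": -35, "ty": -45, "tz": 15, "gripper": 0}, {"tx": -60, "ty": -80, "tz": 25, "gripper": 0}, {"tx": -85, "ty": -110, "tz": 35, "gripper": 0}, {"tx": -100, "ty": -135, "tz": 40, "gripper": 0}], "grip_force": 10}}

```text
validation failed for argument at $.in...
```

Call:
{"name": "jog_arm", "arguments": {"increments": [{"tx": -5, "ty": -10, "tz": 5, "wz": -0.02, "gripper": 0}, {"tx": -12, "ty": -20, "tz": 15, "wz": -0.04, "gripper": 0}, {"tx": -17, "ty": -30, "tz": 27, "wz": -0.055, "gripper": 0}, {"tx": -20, "ty": -38, "tz": 38, "wz": -0.068, "gripper": 0}, {"tx": -20, "ty": -38, "tz": 40, "wz": -0.068, "gripper": 0}]}}

```text
validation failed for argument at $.in...
```

Call:
{"name": "jog_arm", "arguments": {"increments": [{"tx": -10, "ty": -15, "tz": 5, "wx": 0, "wy": 0, "wz": 0, "gripper": 0}, {"tx": -35, "ty": -45, "tz": 15, "wx": 0, "wy": 0, "wz": 0, "gripper": 0}, {"tx": -60, "ty": -80, "tz": 25, "wx": 0, "wy": 0, "wz": 0, "gripper": 0}, {"tx": -85, "ty": -110, "tz": 35, "wx": 0, "wy": 0, "wz": 0, "gripper": 0}, {"tx": -100, "ty": -135, "tz": 40, "wx": 0, "wy": 0, "wz": 0, "gripper": 0}], "grip_force": 10}}

```text
time: 1.02
position: [0.512, -0.103, 0.1814]
tool_rot: [-2.224, -2.218, 0.003]
ft_force: [-1.0, -1.8, -0.1]
grip_width: 0.707
grip_force: 0.0
```

Call:
{"name": "jog_arm", "arguments": {"increments": [{"tx": -5, "ty": -10, "tz": 5, "wx": 0, "wy": 0, "wz": -0.02, "gripper": 0}, {"tx": -12, "ty": -20, "tz": 15, "wx": 0, "wy": 0, "wz": -0.04, "gripper": 0}, {"tx": -17, "ty": -30, "tz": 27, "wx": 0, "wy": 0, "wz": -0.055, "gripper": 0}, {"tx": -20, "ty": -38, "tz": 38, "wx": 0, "wy": 0, "wz": -0.068, "gripper": 0}, {"tx": -20, "ty": -38, "tz": 40, "wx": 0, "wy": 0, "wz": -0.068, "gripper": 0}]}}

```text
time: 1.43
position: [0.4744, -0.1209, 0.141]
tool_rot: [-2.145, -2.292, 0.003]
ft_force: [0.7, 0.0, -0.4]
grip_width: 0.327
grip_force: 0.0
```

Call:
{"name": "jog_arm", "arguments": {"increments": [{"tx": 0, "ty": 0, "tz": 0, "wx": 0, "wy": 0, "wz": 0, "gripper": 0}, {"tx": 0, "ty": 0, "tz": 0, "wx": 0, "wy": 0, "wz": 0, "gripper": 0}, {"tx": 0, "ty": 0, "tz": 0, "wx": 0, "wy": 0, "wz": 0, "gripper": 0}, {"tx": 0, "ty": 0, "tz": 0, "wx": 0, "wy": 0, "wz": 0, "gripper": 0}, {"tx": 0, "ty": 0, "tz": 0, "wx": 0, "wy": 0, "wz": 0, "gripper": 0}]}}

```text
time: 1.85
position: [0.4778, -0.1198, 0.1431]
tool_rot: [2.143, 2.296, 0.001]
ft_force: [0.1, 0.2, -0.6]
grip_width: 0.014
grip_force: 0.0
```

```bash
python3 - <<'E'
from h import *
from bench import ctrl, vision
s=ctrl.get_state(); print(s['position'],s['tool_rot'],s['grip_width'],s['ft_force'])
S=vision.get_image('scene');D=vision.get_image('side')
a=cv2.resize(S['color'][100:250,340:500],None,fx=3,fy=3,interpolation=2);b=cv2.resize(D['color'][100:250,290:450],None,fx=3,fy=3,interpolation=2)
W=vision.get_image('wrist'); pickle.dump(W,open('pics/w1.pkl','wb')); cv2.imwrite('pics/w1.png',W['color'])
cv2.imwrite('pics/e.png',np.hstack([b,a])[:, :800] if 0 else cv2.resize(np.hstack([b,a]),(800,375)))
E
```

```text
[ 0.47776616 -0.11977947  0.14309497] [2.14335457e+00 2.29566191e+00 9.72177627e-04] 0.014421852903585268 [ 0.1353178   0.18729638 -0.64652358]
```

View pics/e.png

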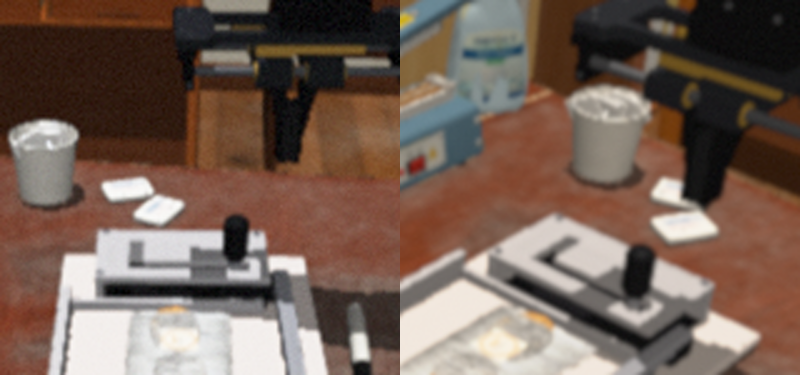

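The side and scene views show the fingers closed, above and behind the knob on the robot side, with a clear gap. I'll lower them there.

Call:
{"name": "jog_arm", "arguments": {"increments": [{"tx": 0, "ty": 0, "tz": 15, "wx": 0, "wy": 0, "wz": 0, "gripper": 0}, {"tx": 0, "ty": 0, "tz": 38, "wx": 0, "wy": 0, "wz": 0, "gripper": 0}, {"tx": 0, "ty": 0, "tz": 62, "wx": 0, "wy": 0, "wz": 0, "gripper": 0}, {"tx": 0, "ty": 0, "tz": 78, "wx": 0, "wy": 0, "wz": 0, "gripper": 0}, {"tx": 0, "ty": 0, "tz": 84, "wx": 0, "wy": 0, "wz": 0, "gripper": 0}]}}

```text
time: 2.42
position: [0.4752, -0.1196, 0.0561]
tool_rot: [-2.142, -2.293, 0.004]
ft_force: [-0.6, 0.5, -0.3]
grip_width: 0.008
grip_force: 0.0
```

Call:
{"name": "jog_arm", "arguments": {"increments": [{"tx": 0, "ty": 1, "tz": 0, "wx": 0, "wy": 0, "wz": 0, "gripper": 0}, {"tx": 0, "ty": 3, "tz": 0, "wx": 0, "wy": 0, "wz": 0, "gripper": 0}, {"tx": 0, "ty": 5, "tz": 0, "wx": 0, "wy": 0, "wz": 0, "gripper": 0}, {"tx": 0, "ty": 7, "tz": 0, "wx": 0, "wy": 0, "wz": 0, "gripper": 0}, {"tx": 0, "ty": 9, "tz": 0, "wx": 0, "wy": 0, "wz": 0, "gripper": 0}]}}

```text
time: 2.83
position: [0.4872, -0.1195, 0.0597]
tool_rot: [2.143, 2.294, 0.002]
ft_force: [0.5, -0.4, -1.1]
grip_width: 0.005
grip_force: 0.0
```

Call:
{"name": "jog_arm", "arguments": {"increments": [{"tx": 0, "ty": 2, "tz": 0, "wx": 0, "wy": 0, "wz": 0, "gripper": 0}, {"tx": 0, "ty": 4, "tz": 0, "wx": 0, "wy": 0, "wz": 0, "gripper": 0}, {"tx": 0, "ty": 6, "tz": 0, "wx": 0, "wy": 0, "wz": 0, "gripper": 0}, {"tx": 0, "ty": 8, "tz": 0, "wx": 0, "wy": 0, "wz": 0, "gripper": 0}, {"tx": 0, "ty": 10, "tz": 0, "wx": 0, "wy": 0, "wz": 0, "gripper": 0}]}}

```text
time: 3.25
position: [0.4956, -0.1188, 0.0585]
tool_rot: [-2.144, -2.295, 0.001]
ft_force: [-1.3, -0.7, 1.5]
grip_width: 0.006
grip_force: 1.2
```

Call:
{"name": "jog_arm", "arguments": {"increments": [{"tx": 0, "ty": 2, "tz": 0, "wx": 0, "wy": 0, "wz": 0, "gripper": 0}, {"tx": 0, "ty": 4, "tz": 0, "wx": 0, "wy": 0, "wz": 0, "gripper": 0}, {"tx": 0, "ty": 6, "tz": 0, "wx": 0, "wy": 0, "wz": 0, "gripper": 0}, {"tx": 0, "ty": 8, "tz": 0, "wx": 0, "wy": 0, "wz": 0, "gripper": 0}, {"tx": 0, "ty": 10, "tz": 0, "wx": 0, "wy": 0, "wz": 0, "gripper": 0}]}}

```text
time: 3.67
position: [0.506, -0.1182, 0.0585]
tool_rot: [-2.145, -2.295, 0.001]
ft_force: [-2.7, -0.4, 2.0]
grip_width: 0.006
grip_force: 1.2
```

Call:
{"name": "jog_arm", "arguments": {"increments": [{"tx": 0, "ty": 3, "tz": 0, "wx": 0, "wy": 0, "wz": 0, "gripper": 0}, {"tx": 0, "ty": 7, "tz": 0, "wx": 0, "wy": 0, "wz": 0, "gripper": 0}, {"tx": 0, "ty": 11, "tz": 0, "wx": 0, "wy": 0, "wz": 0, "gripper": 0}, {"tx": 0, "ty": 15, "tz": 0, "wx": 0, "wy": 0, "wz": 0, "gripper": 0}, {"tx": 0, "ty": 18, "tz": 0, "wx": 0, "wy": 0, "wz": 0, "gripper": 0}]}}

```text
time: 4.08
position: [0.5245, -0.117, 0.0585]
tool_rot: [2.144, 2.295, -0.0]
ft_force: [-2.5, -1.1, 0.8]
grip_width: 0.002
grip_force: 1.2
```

Call:
{"name": "jog_arm", "arguments": {"increments": [{"tx": 0, "ty": 3, "tz": 0, "wx": 0, "wy": 0, "wz": 0, "gripper": 0}, {"tx": 0, "ty": 7, "tz": 0, "wx": 0, "wy": 0, "wz": 0, "gripper": 0}, {"tx": 0, "ty": 11, "tz": 0, "wx": 0, "wy": 0, "wz": 0, "gripper": 0}, {"tx": 0, "ty": 15, "tz": 0, "wx": 0, "wy": 0, "wz": 0, "gripper": 0}, {"tx": 0, "ty": 18, "tz": 0, "wx": 0, "wy": 0, "wz": 0, "gripper": 0}]}}

```text
time: 4.5
position: [0.5424, -0.1158, 0.0586]
tool_rot: [2.144, 2.295, -0.0]
ft_force: [-1.3, -1.1, 1.1]
grip_width: 0.007
grip_force: 1.3
```

Call:
{"name": "jog_arm", "arguments": {"increments": [{"tx": 0, "ty": 3, "tz": 0, "wx": 0, "wy": 0, "wz": 0, "gripper": 0}, {"tx": 0, "ty": 7, "tz": 0, "wx": 0, "wy": 0, "wz": 0, "gripper": 0}, {"tx": 0, "ty": 11, "tz": 0, "wx": 0, "wy": 0, "wz": 0, "gripper": 0}, {"tx": 0, "ty": 15, "tz": 0, "wx": 0, "wy": 0, "wz": 0, "gripper": 0}, {"tx": 0, "ty": 18, "tz": 0, "wx": 0, "wy": 0, "wz": 0, "gripper": 0}]}}

```text
time: 4.92
position: [0.5604, -0.1144, 0.0585]
tool_rot: [2.145, 2.296, 0.0]
ft_force: [-2.5, -1.7, 0.6]
grip_width: 0.005
grip_force: 1.3
```

Smooth so far, at about 3 N. I'll go slowly near the corner.

Call:
{"name": "jog_arm", "arguments": {"increments": [{"tx": 0, "ty": 2, "tz": 0, "wx": 0, "wy": 0, "wz": 0, "gripper": 0}, {"tx": 0, "ty": 4, "tz": 0, "wx": 0, "wy": 0, "wz": 0, "gripper": 0}, {"tx": 0, "ty": 6, "tz": 0, "wx": 0, "wy": 0, "wz": 0, "gripper": 0}, {"tx": 0, "ty": 8, "tz": 0, "wx": 0, "wy": 0, "wz": 0, "gripper": 0}, {"tx": 0, "ty": 9, "tz": 0, "wx": 0, "wy": 0, "wz": 0, "gripper": 0}]}}

```text
time: 5.33
position: [0.5691, -0.1137, 0.0586]
tool_rot: [2.144, 2.296, 0.0]
ft_force: [-2.3, -2.0, 0.7]
grip_width: 0.007
grip_force: 1.2
```

Call:
{"name": "jog_arm", "arguments": {"increments": [{"tx": 0, "ty": 0.5, "tz": 0, "wx": 0, "wy": 0, "wz": 0, "gripper": 0}, {"tx": 0, "ty": 1, "tz": 0, "wx": 0, "wy": 0, "wz": 0, "gripper": 0}, {"tx": 0, "ty": 1.5, "tz": 0, "wx": 0, "wy": 0, "wz": 0, "gripper": 0}, {"tx": 0, "ty": 2, "tz": 0, "wx": 0, "wy": 0, "wz": 0, "gripper": 0}, {"tx": 0, "ty": 2, "tz": 0, "wx": 0, "wy": 0, "wz": 0, "gripper": 0}]}}

```text
time: 5.75
position: [0.5709, -0.1136, 0.0586]
tool_rot: [2.144, 2.296, 0.0]
ft_force: [-2.1, -2.1, 0.0]
grip_width: 0.005
grip_force: 1.0
```

Call:
{"name": "jog_arm", "arguments": {"increments": [{"tx": 0, "ty": 0.5, "tz": 0, "wx": 0, "wy": 0, "wz": 0, "gripper": 0}, {"tx": 0, "ty": 1, "tz": 0, "wx": 0, "wy": 0, "wz": 0, "gripper": 0}, {"tx": 0, "ty": 1.5, "tz": 0, "wx": 0, "wy": 0, "wz": 0, "gripper": 0}, {"tx": 0, "ty": 2, "tz": 0, "wx": 0, "wy": 0, "wz": 0, "gripper": 0}, {"tx": 0, "ty": 2, "tz": 0, "wx": 0, "wy": 0, "wz": 0, "gripper": 0}]}}

```text
time: 6.17
position: [0.573, -0.1134, 0.0586]
tool_rot: [2.144, 2.296, 0.0]
ft_force: [-2.1, -1.2, 0.2]
grip_width: 0.008
grip_force: 1.0
```

Call:
{"name": "jog_arm", "arguments": {"increments": [{"tx": 0, "ty": 0.3, "tz": 0, "wx": 0, "wy": 0, "wz": 0, "gripper": 0}, {"tx": 0, "ty": 0.6, "tz": 0, "wx": 0, "wy": 0, "wz": 0, "gripper": 0}, {"tx": 0, "ty": 0.9, "tz": 0, "wx": 0, "wy": 0, "wz": 0, "gripper": 0}, {"tx": 0, "ty": 1.2, "tz": 0, "wx": 0, "wy": 0, "wz": 0, "gripper": 0}, {"tx": 0, "ty": 1.5, "tz": 0, "wx": 0, "wy": 0, "wz": 0, "gripper": 0}]}}

```text
time: 6.58
position: [0.5743, -0.1134, 0.0586]
tool_rot: [2.145, 2.296, 0.0]
ft_force: [-2.2, -0.8, -0.3]
grip_width: 0.003
grip_force: 1.1
```

Call:
{"name": "jog_arm", "arguments": {"increments": [{"tx": 0, "ty": 0.3, "tz": 0, "wx": 0, "wy": 0, "wz": 0, "gripper": 0}, {"tx": 0, "ty": 0.6, "tz": 0, "wx": 0, "wy": 0, "wz": 0, "gripper": 0}, {"tx": 0, "ty": 0.9, "tz": 0, "wx": 0, "wy": 0, "wz": 0, "gripper": 0}, {"tx": 0, "ty": 1.2, "tz": 0, "wx": 0, "wy": 0, "wz": 0, "gripper": 0}, {"tx": 0, "ty": 1.5, "tz": 0, "wx": 0, "wy": 0, "wz": 0, "gripper": 0}]}}

```text
time: 7.0
position: [0.5758, -0.1133, 0.0586]
tool_rot: [2.144, 2.296, 0.0]
ft_force: [-1.7, -2.2, -0.4]
grip_width: 0.005
grip_force: 1.1
```

Call:
{"name": "jog_arm", "arguments": {"increments": [{"tx": 0, "ty": 0.3, "tz": 0, "wx": 0, "wy": 0, "wz": 0, "gripper": 0}, {"tx": 0, "ty": 0.6, "tz": 0, "wx": 0, "wy": 0, "wz": 0, "gripper": 0}, {"tx": 0, "ty": 0.9, "tz": 0, "wx": 0, "wy": 0, "wz": 0, "gripper": 0}, {"tx": 0, "ty": 1.2, "tz": 0, "wx": 0, "wy": 0, "wz": 0, "gripper": 0}, {"tx": 0, "ty": 1.5, "tz": 0, "wx": 0, "wy": 0, "wz": 0, "gripper": 0}]}}

```text
time: 7.42
position: [0.5773, -0.1132, 0.0586]
tool_rot: [2.144, 2.296, 0.0]
ft_force: [-2.5, -1.8, 1.2]
grip_width: 0.006
grip_force: 1.1
```

```bash
python3 - <<'E'
from h import *
from bench import ctrl, vision
S=vision.get_image('scene');D=vision.get_image('side')
for n,I in(('s2',S),('d2',D)): pickle.dump(I,open(f'pics/{n}.pkl','wb'))
a=cv2.resize(S['color'][170:270,320:480],None,fx=5,fy=5,interpolation=2)[:300];b=cv2.resize(D['color'][170:245,295:455],None,fx=5,fy=5,interpolation=2)[:300]
cv2.imwrite('pics/f.png',np.vstack([a,b]))
E
```

```text
(no output)
```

View pics/f.png

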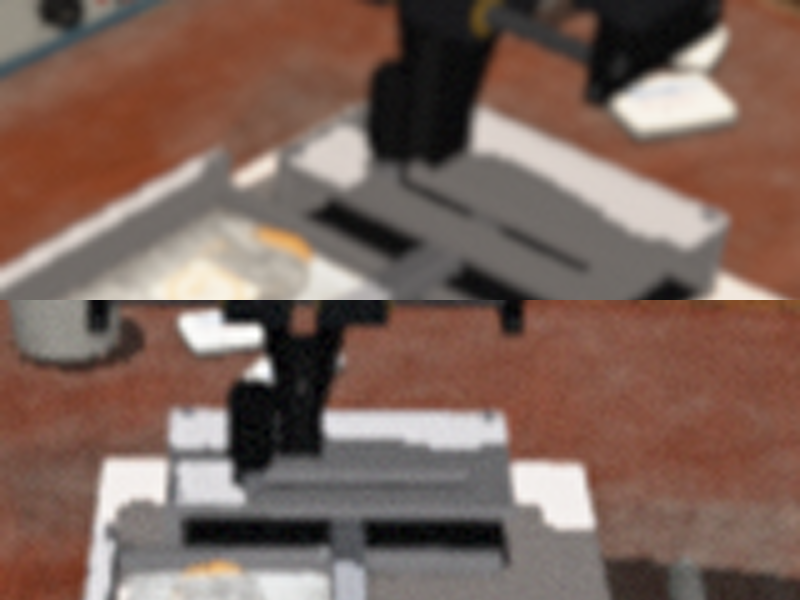

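The side half shows the knob at x≈250 (scene half ≈390), next to the slot's corner, with the fingers right behind it. I'll compute the travel.

```bash
python3 - <<'E'
from h import *
S,D=[pickle.load(open(f'pics/{n}.pkl','rb')) for n in('s2','d2')]
p=[0.55661454,-0.06477414,0.06822559]
c,s=np.cos(p[2]),np.sin(p[2])
for t in (0,.006,.082,.086,.090,.094):
    x,y=-.05+t,-.05; P=[p[0]+c*x-s*y,p[1]+s*x+c*y,.069]
    u=proj(S,P)[0];v=proj(D,P)[0]
    print(t,'scene f-crop',((u-[320,170])*5+2).round(0),'side',((v-[295,170])*5+2).round(0))
E
```

```text
0 scene f-crop [593. 204.] side [457. 124.]
0.006 scene f-crop [579. 198.] side [443. 124.]
0.082 scene f-crop [409. 122.] side [265. 123.]
0.086 scene f-crop [401. 118.] side [256. 123.]
0.09 scene f-crop [392. 114.] side [246. 123.]
0.094 scene f-crop [384. 111.] side [237. 123.]
```

Call:
{"name": "jog_arm", "arguments": {"increments": [{"tx": 0, "ty": 0.3, "tz": 0, "wx": 0, "wy": 0, "wz": 0, "gripper": 0}, {"tx": 0, "ty": 0.6, "tz": 0, "wx": 0, "wy": 0, "wz": 0, "gripper": 0}, {"tx": 0, "ty": 0.9, "tz": 0, "wx": 0, "wy": 0, "wz": 0, "gripper": 0}, {"tx": 0, "ty": 1.2, "tz": 0, "wx": 0, "wy": 0, "wz": 0, "gripper": 0}, {"tx": 0, "ty": 1.5, "tz": 0, "wx": 0, "wy": 0, "wz": 0, "gripper": 0}]}}

```text
time: 7.93
position: [0.5788, -0.1131, 0.0586]
tool_rot: [2.145, 2.296, 0.0]
ft_force: [-1.9, -2.1, 0.8]
grip_width: 0.004
grip_force: 1.1
```

Call:
{"name": "jog_arm", "arguments": {"increments": [{"tx": 0, "ty": 0.3, "tz": 0, "wx": 0, "wy": 0, "wz": 0, "gripper": 0}, {"tx": 0, "ty": 0.6, "tz": 0, "wx": 0, "wy": 0, "wz": 0, "gripper": 0}, {"tx": 0, "ty": 0.9, "tz": 0, "wx": 0, "wy": 0, "wz": 0, "gripper": 0}, {"tx": 0, "ty": 1.2, "tz": 0, "wx": 0, "wy": 0, "wz": 0, "gripper": 0}, {"tx": 0, "ty": 1.5, "tz": 0, "wx": 0, "wy": 0, "wz": 0, "gripper": 0}]}}

```text
time: 8.35
position: [0.5803, -0.113, 0.0586]
tool_rot: [2.144, 2.296, -0.0]
ft_force: [-2.2, -0.8, -0.5]
grip_width: 0.008
grip_force: 1.1
```

Call:
{"name": "jog_arm", "arguments": {"increments": [{"tx": 0, "ty": 0.3, "tz": 0, "wx": 0, "wy": 0, "wz": 0, "gripper": 0}, {"tx": 0, "ty": 0.6, "tz": 0, "wx": 0, "wy": 0, "wz": 0, "gripper": 0}, {"tx": 0, "ty": 0.9, "tz": 0, "wx": 0, "wy": 0, "wz": 0, "gripper": 0}, {"tx": 0, "ty": 1.2, "tz": 0, "wx": 0, "wy": 0, "wz": 0, "gripper": 0}, {"tx": 0, "ty": 1.5, "tz": 0, "wx": 0, "wy": 0, "wz": 0, "gripper": 0}]}}

```text
time: 8.77
position: [0.5811, -0.113, 0.0585]
tool_rot: [-2.144, -2.295, 0.002]
ft_force: [-5.0, -1.1, 1.7]
grip_width: 0.008
grip_force: 2.8
```

Call:
{"name": "jog_arm", "arguments": {"increments": [{"tx": 0, "ty": 0.2, "tz": 0, "wx": 0, "wy": 0, "wz": 0, "gripper": 0}, {"tx": 0, "ty": 0.4, "tz": 0, "wx": 0, "wy": 0, "wz": 0, "gripper": 0}, {"tx": 0, "ty": 0.6, "tz": 0, "wx": 0, "wy": 0, "wz": 0, "gripper": 0}, {"tx": 0, "ty": 0.8, "tz": 0, "wx": 0, "wy": 0, "wz": 0, "gripper": 0}, {"tx": 0, "ty": 1, "tz": 0, "wx": 0, "wy": 0, "wz": 0, "gripper": 0}]}}

```text
time: 9.18
position: [0.5812, -0.1131, 0.0584]
tool_rot: [-2.143, -2.294, 0.004]
ft_force: [-8.0, -1.9, 3.9]
grip_width: 0.007
grip_force: 4.1
```

The knob is against the stop at the corner: the force rose to 8 N and motion stopped. Next I'll back off, lift over, and come down on the knob's left side.

Call:
{"name": "jog_arm", "arguments": {"increments": [{"tx": 0, "ty": -5, "tz": 0, "wx": 0, "wy": 0, "wz": 0, "gripper": 0}, {"tx": 0, "ty": -10, "tz": 0, "wx": 0, "wy": 0, "wz": 0, "gripper": 0}, {"tx": 0, "ty": -12, "tz": -12, "wx": 0, "wy": 0, "wz": 0, "gripper": 0}, {"tx": 0, "ty": -12, "tz": -30, "wx": 0, "wy": 0, "wz": 0, "gripper": 0}, {"tx": 0, "ty": -12, "tz": -48, "wx": 0, "wy": 0, "wz": 0, "gripper": 0}]}}

```text
time: 9.6
position: [0.5709, -0.113, 0.1078]
tool_rot: [2.144, 2.296, 0.002]
ft_force: [0.9, 0.6, -0.5]
grip_width: 0.007
grip_force: 0.0
```

Call:
{"name": "jog_arm", "arguments": {"increments": [{"tx": 5, "ty": 2, "tz": 0, "wx": 0, "wy": 0, "wz": 0, "gripper": 0}, {"tx": 15, "ty": 8, "tz": 0, "wx": 0, "wy": 0, "wz": 0, "gripper": 0}, {"tx": 25, "ty": 18, "tz": 0, "wx": 0, "wy": 0, "wz": 0, "gripper": 0}, {"tx": 33, "ty": 27, "tz": 0, "wx": 0, "wy": 0, "wz": 0, "gripper": 0}, {"tx": 35, "ty": 30, "tz": 0, "wx": 0, "wy": 0, "wz": 0, "gripper": 0}]}}

```text
time: 10.02
position: [0.5997, -0.0726, 0.1057]
tool_rot: [-2.139, -2.299, -0.002]
ft_force: [-0.1, 0.4, 0.1]
grip_width: 0.007
grip_force: 0.0
```

Call:
{"name": "jog_arm", "arguments": {"increments": [{"tx": 0, "ty": 0, "tz": 5, "wx": 0, "wy": 0, "wz": 0, "gripper": 0}, {"tx": 0, "ty": 0, "tz": 18, "wx": 0, "wy": 0, "wz": 0, "gripper": 0}, {"tx": 0, "ty": 0, "tz": 34, "wx": 0, "wy": 0, "wz": 0, "gripper": 0}, {"tx": 0, "ty": 0, "tz": 44, "wx": 0, "wy": 0, "wz": 0, "gripper": 0}, {"tx": 0, "ty": 0, "tz": 48, "wx": 0, "wy": 0, "wz": 0, "gripper": 0}]}}

```text
time: 10.43
position: [0.596, -0.0773, 0.0553]
tool_rot: [-2.143, -2.292, 0.005]
ft_force: [-1.2, 0.1, -0.4]
grip_width: 0.004
grip_force: 0.0
```

```bash
python3 - <<'E'
from h import *
from bench import ctrl, vision
s=ctrl.get_state(); print(s['time'],s['position'],s['ft_force'])
S=vision.get_image('scene');D=vision.get_image('side')
a=cv2.resize(S['color'][170:270,320:480],None,fx=5,fy=5,interpolation=2)[:300];b=cv2.resize(D['color'][170:245,295:455],None,fx=5,fy=5,interpolation=2)[:300]
cv2.imwrite('pics/g.png',np.vstack([a,b]))
E
```

```text
10.4333 [ 0.59599744 -0.07728243  0.05529988] [-1.17401035  0.11151207 -0.43412153]
```

View pics/g.png

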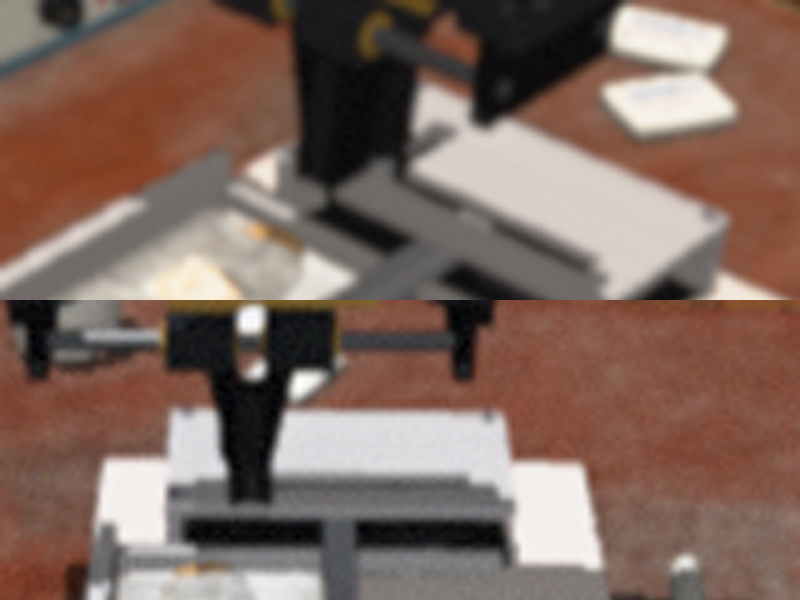

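The side half shows the closed fingers at x≈250, in front of the knob's left side and lined up with it, not touching. I'll push to the right.

Call:
{"name": "jog_arm", "arguments": {"increments": [{"tx": -2, "ty": 0, "tz": 0, "wx": 0, "wy": 0, "wz": 0, "gripper": 0}, {"tx": -5, "ty": 0, "tz": 0, "wx": 0, "wy": 0, "wz": 0, "gripper": 0}, {"tx": -8, "ty": 0, "tz": 0, "wx": 0, "wy": 0, "wz": 0, "gripper": 0}, {"tx": -10, "ty": 0, "tz": 0, "wx": 0, "wy": 0, "wz": 0, "gripper": 0}, {"tx": -11, "ty": 0, "tz": 0, "wx": 0, "wy": 0, "wz": 0, "gripper": 0}]}}

```text
time: 10.95
position: [0.5994, -0.0885, 0.0591]
tool_rot: [2.145, 2.294, 0.001]
ft_force: [-0.1, 0.2, 0.9]
grip_width: 0.003
grip_force: 0.0
```

Call:
{"name": "jog_arm", "arguments": {"increments": [{"tx": -1, "ty": 0, "tz": 0, "wx": 0, "wy": 0, "wz": 0, "gripper": 0}, {"tx": -2, "ty": 0, "tz": 0, "wx": 0, "wy": 0, "wz": 0, "gripper": 0}, {"tx": -3, "ty": 0, "tz": 0, "wx": 0, "wy": 0, "wz": 0, "gripper": 0}, {"tx": -4, "ty": 0, "tz": 0, "wx": 0, "wy": 0, "wz": 0, "gripper": 0}, {"tx": -5, "ty": 0, "tz": 0, "wx": 0, "wy": 0, "wz": 0, "gripper": 0}]}}

```text
time: 11.37
position: [0.5994, -0.0925, 0.0586]
tool_rot: [-2.144, -2.296, -0.0]
ft_force: [0.5, 0.7, -1.0]
grip_width: 0.005
grip_force: 0.5
```

Call:
{"name": "jog_arm", "arguments": {"increments": [{"tx": -1, "ty": 0, "tz": 0, "wx": 0, "wy": 0, "wz": 0, "gripper": 0}, {"tx": -2, "ty": 0, "tz": 0, "wx": 0, "wy": 0, "wz": 0, "gripper": 0}, {"tx": -3, "ty": 0, "tz": 0, "wx": 0, "wy": 0, "wz": 0, "gripper": 0}, {"tx": -4, "ty": 0, "tz": 0, "wx": 0, "wy": 0, "wz": 0, "gripper": 0}, {"tx": -5, "ty": 0, "tz": 0, "wx": 0, "wy": 0, "wz": 0, "gripper": 0}]}}

```text
time: 11.78
position: [0.5998, -0.0975, 0.0585]
tool_rot: [-2.144, -2.296, -0.0]
ft_force: [0.1, 1.5, 0.1]
grip_width: 0.007
grip_force: 0.5
```

Call:
{"name": "jog_arm", "arguments": {"increments": [{"tx": -2, "ty": 0, "tz": 0, "wx": 0, "wy": 0, "wz": 0, "gripper": 0}, {"tx": -4, "ty": 0, "tz": 0, "wx": 0, "wy": 0, "wz": 0, "gripper": 0}, {"tx": -6, "ty": 0, "tz": 0, "wx": 0, "wy": 0, "wz": 0, "gripper": 0}, {"tx": -8, "ty": 0, "tz": 0, "wx": 0, "wy": 0, "wz": 0, "gripper": 0}, {"tx": -10, "ty": 0, "tz": 0, "wx": 0, "wy": 0, "wz": 0, "gripper": 0}]}}

```text
time: 12.2
position: [0.6004, -0.1079, 0.0586]
tool_rot: [2.145, 2.295, -0.0]
ft_force: [-0.1, 1.3, -0.1]
grip_width: 0.005
grip_force: 0.5
```

Call:
{"name": "jog_arm", "arguments": {"increments": [{"tx": -2, "ty": 0, "tz": 0, "wx": 0, "wy": 0, "wz": 0, "gripper": 0}, {"tx": -4, "ty": 0, "tz": 0, "wx": 0, "wy": 0, "wz": 0, "gripper": 0}, {"tx": -6, "ty": 0, "tz": 0, "wx": 0, "wy": 0, "wz": 0, "gripper": 0}, {"tx": -8, "ty": 0, "tz": 0, "wx": 0, "wy": 0, "wz": 0, "gripper": 0}, {"tx": -10, "ty": 0, "tz": 0, "wx": 0, "wy": 0, "wz": 0, "gripper": 0}]}}

```text
time: 12.62
position: [0.6011, -0.1178, 0.0586]
tool_rot: [2.145, 2.296, -0.0]
ft_force: [0.4, 1.0, -0.6]
grip_width: 0.009
grip_force: 0.5
```

Call:
{"name": "jog_arm", "arguments": {"increments": [{"tx": -1, "ty": 0, "tz": 0, "wx": 0, "wy": 0, "wz": 0, "gripper": 0}, {"tx": -2, "ty": 0, "tz": 0, "wx": 0, "wy": 0, "wz": 0, "gripper": 0}, {"tx": -3, "ty": 0, "tz": 0, "wx": 0, "wy": 0, "wz": 0, "gripper": 0}, {"tx": -3.5, "ty": 0, "tz": 0, "wx": 0, "wy": 0, "wz": 0, "gripper": 0}, {"tx": -4, "ty": 0, "tz": 0, "wx": 0, "wy": 0, "wz": 0, "gripper": 0}]}}

```text
time: 13.03
position: [0.6014, -0.1216, 0.0586]
tool_rot: [2.145, 2.296, 0.0]
ft_force: [-0.7, 1.0, 0.5]
grip_width: 0.003
grip_force: 0.5
```

Call:
{"name": "jog_arm", "arguments": {"increments": [{"tx": -0.6, "ty": 0, "tz": 0, "wx": 0, "wy": 0, "wz": 0, "gripper": 0}, {"tx": -1.2, "ty": 0, "tz": 0, "wx": 0, "wy": 0, "wz": 0, "gripper": 0}, {"tx": -1.8, "ty": 0, "tz": 0, "wx": 0, "wy": 0, "wz": 0, "gripper": 0}, {"tx": -2.4, "ty": 0, "tz": 0, "wx": 0, "wy": 0, "wz": 0, "gripper": 0}, {"tx": -3, "ty": 0, "tz": 0, "wx": 0, "wy": 0, "wz": 0, "gripper": 0}]}}

```text
time: 13.45
position: [0.6017, -0.1246, 0.0586]
tool_rot: [2.145, 2.296, 0.0]
ft_force: [-0.2, 0.3, 0.6]
grip_width: 0.007
grip_force: 0.5
```

Call:
{"name": "jog_arm", "arguments": {"increments": [{"tx": -0.4, "ty": 0, "tz": 0, "wx": 0, "wy": 0, "wz": 0, "gripper": 0}, {"tx": -0.8, "ty": 0, "tz": 0, "wx": 0, "wy": 0, "wz": 0, "gripper": 0}, {"tx": -1.2, "ty": 0, "tz": 0, "wx": 0, "wy": 0, "wz": 0, "gripper": 0}, {"tx": -1.6, "ty": 0, "tz": 0, "wx": 0, "wy": 0, "wz": 0, "gripper": 0}, {"tx": -2, "ty": 0, "tz": 0, "wx": 0, "wy": 0, "wz": 0, "gripper": 0}]}}

```text
time: 13.87
position: [0.6018, -0.1266, 0.0586]
tool_rot: [2.145, 2.296, 0.0]
ft_force: [-0.8, 1.4, 0.2]
grip_width: 0.008
grip_force: 0.5
```

Call:
{"name": "jog_arm", "arguments": {"increments": [{"tx": -0.3, "ty": 0, "tz": 0, "wx": 0, "wy": 0, "wz": 0, "gripper": 0}, {"tx": -0.6, "ty": 0, "tz": 0, "wx": 0, "wy": 0, "wz": 0, "gripper": 0}, {"tx": -0.9, "ty": 0, "tz": 0, "wx": 0, "wy": 0, "wz": 0, "gripper": 0}, {"tx": -1.2, "ty": 0, "tz": 0, "wx": 0, "wy": 0, "wz": 0, "gripper": 0}, {"tx": -1.5, "ty": 0, "tz": 0, "wx": 0, "wy": 0, "wz": 0, "gripper": 0}]}}

```text
time: 14.28
position: [0.6019, -0.1281, 0.0586]
tool_rot: [2.144, 2.296, 0.0]
ft_force: [0.4, 1.6, -0.3]
grip_width: 0.001
grip_force: 0.5
```

Call:
{"name": "jog_arm", "arguments": {"increments": [{"tx": -0.3, "ty": 0, "tz": 0, "wx": 0, "wy": 0, "wz": 0, "gripper": 0}, {"tx": -0.6, "ty": 0, "tz": 0, "wx": 0, "wy": 0, "wz": 0, "gripper": 0}, {"tx": -0.9, "ty": 0, "tz": 0, "wx": 0, "wy": 0, "wz": 0, "gripper": 0}, {"tx": -1.2, "ty": 0, "tz": 0, "wx": 0, "wy": 0, "wz": 0, "gripper": 0}, {"tx": -1.5, "ty": 0, "tz": 0, "wx": 0, "wy": 0, "wz": 0, "gripper": 0}]}}

```text
time: 14.7
position: [0.6019, -0.1287, 0.0586]
tool_rot: [-2.144, -2.296, -0.001]
ft_force: [-0.8, 3.8, 0.1]
grip_width: 0.008
grip_force: 1.6
```

One more millimetre to confirm the stop, then back off and lift.

Call:
{"name": "jog_arm", "arguments": {"increments": [{"tx": -0.3, "ty": 0, "tz": 0, "wx": 0, "wy": 0, "wz": 0, "gripper": 0}, {"tx": -0.6, "ty": 0, "tz": 0, "wx": 0, "wy": 0, "wz": 0, "gripper": 0}, {"tx": -0.9, "ty": 0, "tz": 0, "wx": 0, "wy": 0, "wz": 0, "gripper": 0}, {"tx": -1.2, "ty": 0, "tz": 0, "wx": 0, "wy": 0, "wz": 0, "gripper": 0}, {"tx": -1.2, "ty": 0, "tz": 0, "wx": 0, "wy": 0, "wz": 0, "gripper": 0}]}}

```text
time: 15.12
position: [0.602, -0.1288, 0.0585]
tool_rot: [-2.142, -2.296, -0.002]
ft_force: [-0.9, 6.1, 0.7]
grip_width: 0.006
grip_force: 2.6
```

Call:
{"name": "jog_arm", "arguments": {"increments": [{"tx": 4, "ty": 0, "tz": 0, "wx": 0, "wy": 0, "wz": 0, "gripper": 0}, {"tx": 10, "ty": 0, "tz": 0, "wx": 0, "wy": 0, "wz": 0, "gripper": 0}, {"tx": 13, "ty": 0, "tz": -12, "wx": 0, "wy": 0, "wz": 0, "gripper": 0}, {"tx": 13, "ty": 0, "tz": -35, "wx": 0, "wy": 0, "wz": 0, "gripper": 0}, {"tx": 13, "ty": 0, "tz": -60, "wx": 0, "wy": 0, "wz": 0, "gripper": 0}]}}

```text
time: 15.53
position: [0.6002, -0.1181, 0.1189]
tool_rot: [-2.144, -2.295, 0.003]
ft_force: [0.6, -0.2, 0.6]
grip_width: 0.001
grip_force: 0.0
```

Call:
{"name": "jog_arm", "arguments": {"increments": [{"tx": 0, "ty": 0, "tz": -20, "wx": 0, "wy": 0, "wz": 0, "gripper": 0}, {"tx": 0, "ty": 0, "tz": -45, "wx": 0, "wy": 0, "wz": 0, "gripper": 0}, {"tx": 0, "ty": 0, "tz": -65, "wx": 0, "wy": 0, "wz": 0, "gripper": 0}, {"tx": 0, "ty": 0, "tz": -80, "wx": 0, "wy": 0, "wz": 0, "gripper": 0}, {"tx": 0, "ty": 0, "tz": -80, "wx": 0, "wy": 0, "wz": 0, "gripper": 0}]}}

```text
time: 15.95
position: [0.6035, -0.1189, 0.2039]
tool_rot: [2.14, 2.289, 0.006]
ft_force: [1.0, 0.8, 0.8]
grip_width: 0.006
grip_force: 0.0
```

```bash
python3 - <<'E'
from h import *
from bench import ctrl, vision
S=vision.get_image('scene');D=vision.get_image('side')
a=cv2.resize(S['color'][180:280,310:470],None,fx=5,fy=5,interpolation=2)[:300];b=cv2.resize(D['color'][175:250,295:455],None,fx=5,fy=5,interpolation=2)[:300]
cv2.imwrite('pics/i.png',np.vstack([a,b]))
E
```

```text
(no output)
```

View pics/i.png

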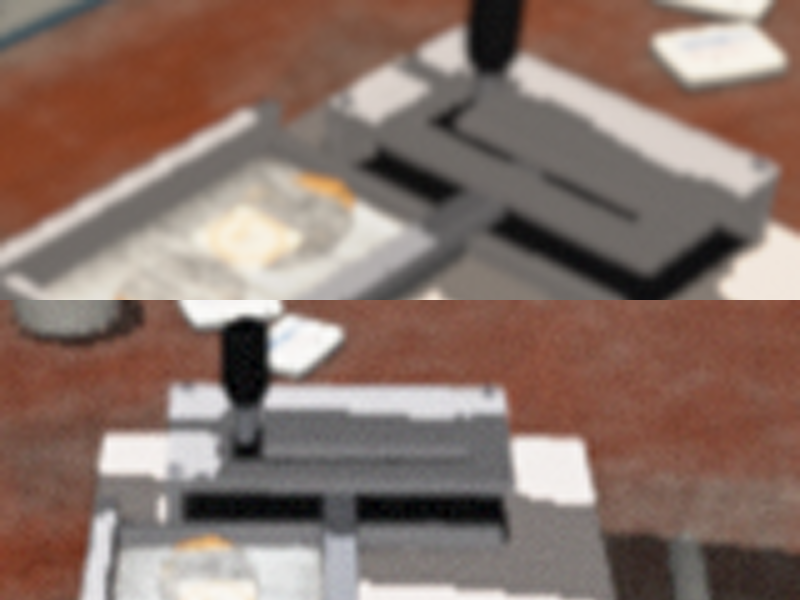

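The knob stands at the end of the short leg (side half ≈(245,360), scene half ≈(495,35)). The packet lies between the pusher bar and the end stop, and the arm is clear. I'll hand the job in.

```bash
python3 -c "
from bench import ctrl
print(ctrl.close_job())"
```

```text
the job is handed in; nothing more can be done
None
```

The job is handed in: I pushed the knob to the corner stop and then to the end of the short leg, and the final pictures show it there with the packet against the end stop and the arm clear, at about 16 s and no more than about 9 N of measured force.

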